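# Dip the roaster's gear unit and show the dipstick

### The arm

A 6-joint arm with a two-finger parallel gripper is mounted at the origin on the work surface. World frame = base frame: x ahead of the robot, y to its left, z up, the work surface at z = 0. Lengths are in mm, angles in rad, forces in N, time in s.
With the tool pointing down it reaches from about 400 to 925 mm from the base axis. Payload 12.5 kg.
Tool frame: the origin (TCP) lies at the very end of the fingers, on their centre line; the grasp point (between the pads) lies env.grip_point_offset behind it (env.grip_point_offset is the distance from the TCP to the grasp point, in mm); y points along the fingers, z is the direction in which the jaws open and shut, and the axes are right-handed (so a half turn about y gives the same grasp; the last joint's range is limited). The gripper opens to 95 mm and grips with 3 to 60 N. Pads are 20 mm wide; open, the fingers measure 119 mm over their backs; the gripper's body (75 mm by 180 mm) begins 59 mm behind the grasp point.
Start: joints at [-1.271, 0.491, 1.559, -0, 1.092, -0.106], TCP at [246.745, -574.25, 214.661] pointing down, gripper open.
Joint ranges: [-3.1, 3.1], [-0.84, 2.19], [0.05, 2.79], [-1.13, 4.28], [0.06, 2.93], [-2.69, 2.69]. Speed limits (rad/s): [2.22, 2.22, 2.79, 3.14, 3.14, 3.14].

### API

Orientations are given as [roll, pitch, yaw] about the fixed x, y, z axes, in that order (R = Rz(yaw) Ry(pitch) Rx(roll)).
In Python, from cell import readout, read_camera, env, nets gives the robot as it stands.
- The arm moves only by the tool apply_moves, never from a script. Its argument "increments" is a list of rows, each a list of 3 entries, a list of its own where there are three numbers: the shift along the tool's x, y, z in cm, then the turn, a rotation vector about the tool's x, y, z in degrees, then the finger opening in cm, from 0 to 9.51. A call has exactly 5 rows; each row shifts and turns the pose as measured when the row begins, along the tool's axes as they then stand; what a row does not reach is not made up. A row lasts 1/8 s, in which the tool goes at most 62.5 mm and 10.7 degrees, less where a joint would pass 70% of its speed; a pose out of reach is approached as far as the arm can. A call with a gripper value outside its range is refused whole. The fingers move at their own pace and stop on an object; the grip force is fixed at half the most. Time passes only in rows, so rows that do not move let the fingers close, or fill a call up. It gives the time, the measured TCP pose, the force and the opening at its end, in the units of the state.
- readout.state(): the state, without advancing time (a new reading comes with each control period).
- read_camera(name): name is "side" or "top"; returns a dict with "img" (384x512x3 uint8, red, green, blue), "vfov" (degrees; the focal length in pixels is half the picture's height over the tangent of half this angle, whatever the lens; pixels are square), "cx", "cy" (the principal point, pixels), "rvec" (rotation vector, rad) and "tvec" (3), from world to camera coordinates, as OpenCV has them. Camera axes: x right, y down, z forward; pixel columns grow to the right and rows downward; lengths in mm; the calibration is good to about 2 mm. A picture is of the moment at which its call begins. There is no depth.
- env.job_done(): hands the job in, once; it reports no verdict.
Trained networks look in a picture, given as the dict that the camera call returned (one of the last four; its "shot" number tells which), for a name from the list of things; names that differ only in an ending like _2 or _b are one class to them, and where a whole thing is asked for, a point or a joint stands for the part that bears it (a point fixed in the world has none). Each returns a list of dicts, best first, with "confidence" (0 to 1); they miss things now and then, are a little off and sometimes report something else, mostly with a low value. They report only what shows in the picture. A call takes as long as a camera call.
- nets.look_for(picture, thing): "point" ([x, y, z] in mm, in the coordinates of the camera as it stood for that picture, good to about 4 mm: the middle of the surface that is visible of it).
- nets.mark_of(picture, thing): "point" ([x, y, z] in mm, in the coordinates of the camera as it stood for that picture, good to about 4 mm: a listed point, or the origin of a listed thing).
The state is a dict: "t": time; "joints": joint angles; "qvel": joint speeds; "tau": joint torques, N m; "eef_pos": TCP position; "tcp_rot": TCP orientation; "ft_force": force on the tool from outside, world axes, zero at the start; "moment": the same for the moment, N m; "opening": opening from 0.0 (shut) to 1.0 (fully open).
Only numpy, scipy, OpenCV 4.12 (cv2) and the standard library are available. Lean on these libraries where they do the work, as an engineer would, in place of code of your own. Each camera call takes 0.05 s, during which the arm holds its last target. There are 200 camera calls.

### The job

Check the oil of the coffee roaster's gear unit on the bench: take the dipstick off its rest by the grip, slide it down the slanting tube of the gear unit until its collar stops on the tube's mouth, without forcing it, and draw it right out again. Then hold it out for reading and finish while still holding it in the gripper: level, with its scale side up, the tip over the drip tray and about 15 cm above the bench, touching nothing else. Leave the other things on the bench where they are.

Things in the scene. Friction and masses are not known exactly. Their poses are not given: they have to be found in the camera images.
- dipstick: Loose dipstick, 0.14 kg, 222 mm long. Origin: centre of the collar's seat face, on the rod's axis. x axis: along the rod to the tip, 118 mm away; z axis: out of the scale side, up at the start. Steel rod, 8 mm in diameter. Behind the origin the aluminium collar, 32 mm in diameter, 8 mm thick, then the black grip. It starts level in the rest, axis 60 mm above the bench.
- dipstick_grip (a point): Middle of the dipstick's straight black grip, on its axis, 45 mm behind the origin (x = -45 mm); axes as the dipstick's. The grip is 16 x 16 mm square and runs from x = -12 to -104 mm; in the rest it is free to take from x = -20 to -70 mm.
- dipstick_tip (a point): Point of the dipstick, 118 mm from its origin along x; axes as the dipstick's. The last 8 mm taper to 3.6 mm. The 32 mm before them are flattened, 8 mm wide and 5 mm thick, and bear the scale on the z side: two dark notches with hatching between.
- guide_tube: Steel dipstick tube on the gear unit, fixed. Origin: centre of its open mouth, 175 mm above the bench. z axis: outward along the tube, 40 degrees above level (the dipstick goes in along -z); y axis level. Mouth flared: 24 mm inside, 30 outside, narrowing in 14 mm to the straight bore, 14 mm (20 outside), open to 126 mm deep. The collar stops on the rim. Rigid; 70 mm of it stand free.
- gear_unit: Gear unit, fixed: grey housing 130 x 110 mm, 165 mm high (ribs 173, breather 186) on a 160 x 150 mm foot. Origin: centre of its underside. The tube leaves its +x face; the mouth is at x = 116, y = 0, z = 175 mm. Flanged motor (132 mm, axis 92 mm up, terminal box to 170 mm up) on the +y side to y = 262 mm; shaft stub on the -x face to x = -115 mm.
- rest: Dipstick rest, fixed: dark steel drip tray 260 mm (x) by 100 mm (y), rim 15 mm high. Origin: centre of its underside, on the bench. Two notched stands, 50 mm wide, 4 mm thick, up to 64 mm high, at x = 75 mm (under the rod) and -94 mm (under the grip's end). The dipstick starts along x, pointing to +x, its origin at x = -14, y = 0, z = 60 mm.
- oil_bottle: Bystander: grey oil bottle with a black cap, 55 x 85 mm, 180 mm high, origin at the centre of its underside. Loose.
- ring_spanner: Bystander: flat steel ring spanner 196 mm long (along its x), 26 mm wide, 8 mm high, origin at the centre of its underside. Loose.
- filler_plug: Bystander: brass filler plug, 32 mm in diameter, 24 mm high, origin at the centre of its underside. Loose.

How it is judged (in metres and radians):
On the way, in this order (a step that is already met when the one before it is completed fails the run):
1. the held dipstick is fully in the tube, its collar down on the mouth (within 3 mm) (z of dipstick in the frame of guide_tube below 0.003 m and distance between dipstick and guide_tube below 0.008 m and angle between the x axis of dipstick and the z axis of guide_tube, either way round below 0.12 rad and contact force between the fingers and dipstick above 0.5 N), for 0.2 s.
2. the dipstick is drawn right out of the tube: its tip is more than 10 mm outside the mouth (z of dipstick_tip in the frame of guide_tube above 0.01 m), for 0.2 s.
At the end, for the whole second after the job is handed in: The fingers hold the dipstick still (under 30 mm/s) and nothing else carries it; it is level with its scale side up (within 0.15 rad), its tip over the drip tray (inside its 260 x 100 mm outline) and 100 to 200 mm above the bench (angle between dipstick's own z axis and vertical below 0.15 rad and height (world z) of dipstick_tip between 0.1 and 0.2 m and x of dipstick_tip in the frame of rest between -0.13 and 0.13 m and y of dipstick_tip in the frame of rest between -0.05 and 0.05 m and contact force between the fingers and dipstick above 1 N and contact force between dipstick and rest below 0.1 N and contact force between dipstick and gear_unit below 0.1 N and linear speed of dipstick below 0.03 m/s); the arm keeps its last pose, push and grip.
It fails at once if the dipstick is forced against the gear unit or its tube (more than 50 N) (contact force between dipstick and gear_unit above 50 N).
It fails at once if the oil bottle is disturbed (moved more than 30 mm) (distance of oil_bottle from where it was at the start of the episode above 0.03 m).
It fails at once if the ring spanner is disturbed (moved more than 30 mm) (distance of ring_spanner from where it was at the start of the episode above 0.03 m).
It fails at once if the filler plug is disturbed (moved more than 30 mm) (distance of filler_plug from where it was at the start of the episode above 0.03 m).
It also fails if it takes over 51 s, if anything falls off the work surface, if the arm or the gripper's body presses on something with over 40 N, if the wrist force passes 120 N, or if a joint passes its speed limit or range.

## Working session

There is one attempt and no reset: what is moved stays moved. The work goes in short steps, Python scripts to look and compute and a tool call to move; the robot and the scene stay as the last step left them, time stands still between calls to the robot, and variables do not carry over. Pictures are saved under pics/ and viewed, about 8 in all and at most 12, crops included, and the job is handed in when it is done.

Besides the shell and the picture viewer there is one more tool, called after "Emit:" as name([rows], argument=value, ...), one row to a line, values as JSON. apply_moves: Moves the arm, as the interface text tells. Its arguments: {"type":"object","properties":{"increments":{"type":"array"}},"required":["increments"]}

```bash
ls; mkdir -p pics; cat > h.py <<'E'
import numpy as np, cv2
from scipy.spatial.transform import Rotation as R
from cell import readout, read_camera, env, nets
def cam2w(p,pt):
    M=cv2.Rodrigues(np.array(p["rvec"],float))[0]; return M.T@(np.array(pt)-np.array(p["tvec"]).ravel())
def K(p):
    f=p["img"].shape[0]/2/np.tan(np.radians(p["vfov"])/2); return np.array([[f,0,p["cx"]],[0,f,p["cy"]],[0,0,1.]])
def proj(p,w):
    return cv2.projectPoints(np.array(w,float).reshape(-1,1,3),np.array(p["rvec"],float),np.array(p["tvec"],float),K(p),None)[0][:,0]
def ray(p,uv):
    M=cv2.Rodrigues(np.array(p["rvec"],float))[0]; o=-M.T@np.array(p["tvec"]).ravel()
    d=M.T@np.linalg.inv(K(p))@np.array([uv[0],uv[1],1.]); return o,d/np.linalg.norm(d)
E
python3 - <<'E'
from h import *
s=readout.state(); print(s["t"],s["eef_pos"],s["tcp_rot"],s["opening"],env.grip_point_offset)
P=[read_camera(n) for n in("side","top")]
cv2.imwrite("pics/a.png",np.hstack([cv2.resize(p["img"][:,:,::-1],(400,300)) for p in P]))
for n,p in zip(("side","top"),P):
    cv2.imwrite(f"pics/{n}0.png",p["img"][:,:,::-1])
    print(n,p["vfov"],p["cx"],p["cy"],cam2w(p,[0,0,0]).round())
    for t in "dipstick dipstick_grip dipstick_tip guide_tube gear_unit rest oil_bottle ring_spanner filler_plug".split():
        print(t,[(cam2w(p,d["point"]).round(1),round(d["confidence"],2),proj(p,cam2w(p,d["point"]))[0].round()) for d in nets.mark_of(p,t)[:2]])
E
```

```text
pics
0.0 [ 246.65636379 -574.00815029  214.04911592] [-1.57191756e+00  9.99172894e-05 -2.73583757e+00] 1.0025541457099632 18.8
side 46.31485921268427 251.32442815287743 188.12967387290172 [ 337. -999. 1154.]
dipstick [(array([ 527.2, -220.6,   59.8]), 0.56, array([233., 216.])), (array([ 444.6, -141.8,   59.9]), 0.24, array([200., 203.]))]
dipstick_grip [(array([ 557.5, -256.3,   55.7]), 0.62, array([246., 224.]))]
dipstick_tip [(array([563.4, 201.2, 176.4]), 0.17, array([209.,  98.]))]
guide_tube [(array([ 519.1, -215. ,    2. ]), 0.51, array([231., 227.])), (array([561.1, 206.7, 177.2]), 0.41, array([208.,  97.]))]
gear_unit [(array([450.6, 231.6,  -4.3]), 0.76, array([181., 137.])), (array([ 8.076e+02, -4.520e+01,  2.000e-01]), 0.41, array([298., 168.]))]
rest [(array([ 5.177e+02, -2.139e+02, -4.000e-01]), 0.62, array([230., 227.]))]
oil_bottle [(array([ 4.897e+02, -5.399e+02, -3.000e-01]), 0.63, array([253., 326.])), (array([807.4, -47.3,   1.8]), 0.58, array([298., 168.]))]
ring_spanner []
filler_plug [(array([ 7.246e+02, -3.545e+02,  2.000e-01]), 0.6, array([309., 247.]))]
top 
[... 289 characters left out ...]
, 240.]))]
guide_tube [(array([563.7, 204.9, 174.8]), 0.5, array([127., 189.])), (array([ 441.4, -144.7,   54.1]), 0.45, array([254., 239.]))]
gear_unit [(array([452.3, 228.3,  -2.2]), 0.77, array([135., 233.])), (array([ 525. , -226.1,   57.9]), 0.33, array([282., 212.]))]
rest [(array([ 5.129e+02, -2.185e+02, -3.000e-01]), 0.98, array([279., 218.])), (array([ 559.4, -255.9,   64.5]), 0.45, array([293., 200.]))]
oil_bottle [(array([ 492.9, -540.9,    2.1]), 0.74, array([384., 227.]))]
ring_spanner [(array([807. , -44.7,  -2.4]), 0.78, array([227., 125.])), (array([ 440.6, -144.5,   57.6]), 0.42, array([254., 240.]))]
filler_plug [(array([ 727. , -355.8,   -4.1]), 0.66, array([324., 152.]))]
```

View pics/side0.png

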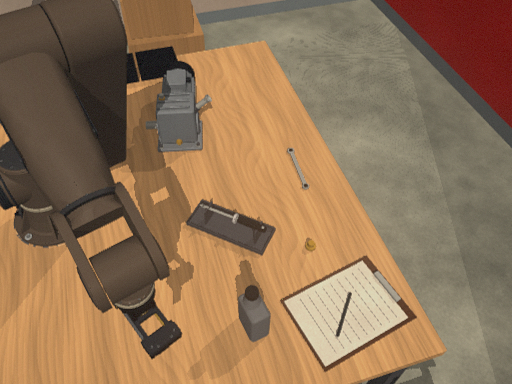

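View pics/top0.png

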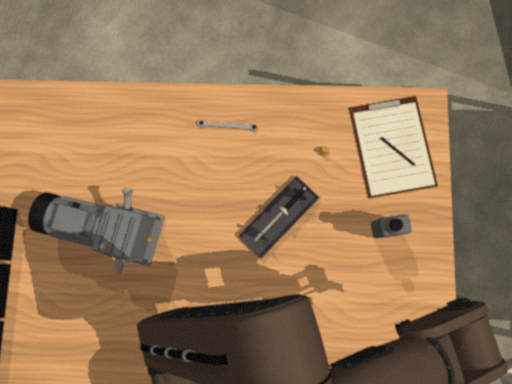

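The side picture shows the gear unit at about (180,115) with its tube mouth at (208,98), and the dipstick on its rest at (231,225). The top picture shows the mouth at (127,190) and the rest at (279,217). Both agree with the nets. Next I'll overlay the model to refine this and plan the approach.

```bash
cat >> h.py <<'E'
def toolR(yx,tilt=0):
    # tool x along yaw yx raised by tilt (deg), jaws (z) level, y downish
    x=np.array([np.cos(np.radians(tilt))*np.cos(np.radians(yx)),np.cos(np.radians(tilt))*np.sin(np.radians(yx)),np.sin(np.radians(tilt))])
    z=np.array([-np.sin(np.radians(yx)),np.cos(np.radians(yx)),0]); return np.column_stack([x,np.cross(z,x),z])
def cur():
    s=readout.state(); return np.array(s["eef_pos"]),R.from_euler("xyz",s["tcp_rot"]).as_matrix(),s
def plan(gp,Rt,n,op):
    "rows so that the grasp point reaches gp with tool rotation Rt in n rows"
    o=env.grip_point_offset; p0,R0,s=cur(); g0=p0-o*R0[:,1]
    rv=R.from_matrix(R0.T@Rt).as_rotvec(); p,Rc=p0,R0; rows=[]
    for i in range(1,n+1):
        Rn=R0@R.from_rotvec(rv*i/n).as_matrix(); pn=g0+(np.array(gp)-g0)*i/n+o*Rn[:,1]
        sh=Rc.T@(pn-p)/10; tr=np.degrees(R.from_matrix(Rc.T@Rn).as_rotvec())
        rows.append([sh.round(2).tolist(),tr.round(1).tolist(),op]); p,Rc=pn,Rn
    for k in range(0,n,5): print(rows[k:k+5])
E
python3 - <<'E'
from h import *
plan([558.5,-254,195],toolR(-41.5),15,9.5)
from types import SimpleNamespace
P=[read_camera(n) for n in("side","top")]
g=np.array([563,206,175.]);yaw=-12
a=toolR(yaw,40)[:,0]; T=toolR(yaw,40)
o=g-116*toolR(yaw)[:,0]; o[2]=0
X,Y=toolR(yaw)[:,0],toolR(yaw)[:,2]
out=[]
for p in P:
    c=proj(p,[g-20*a])[0].round().astype(int); S=8
    x0,y0=c[0]-30,c[1]-36; im=cv2.resize(p["img"][y0:y0+72,x0:x0+50,::-1],None,fx=S,fy=S,interpolation=cv2.INTER_CUBIC)
    im=np.ascontiguousarray(im)
    def L(w,col): cv2.polylines(im,[((proj(p,w)-[x0,y0]+.5)*S).round().astype(int)],True,col,1)
    th=np.linspace(0,6.28,40)
    L([g+15*(np.cos(t)*T[:,1]+np.sin(t)*T[:,2]) for t in th],(0,0,255))
    L([g,g-70*a],(0,255,0))
    L([o+X*sx*65+Y*sy*55+[0,0,165] for sx,sy in((-1,-1),(1,-1),(1,1),(-1,1))],(255,0,0))
    L([o+X*sx*80+Y*sy*75 for sx,sy in((-1,-1),(1,-1),(1,1),(-1,1))],(255,255,0))
    out.append(im)
cv2.imwrite("pics/b.png",np.hstack(out))
E
```

```text
[[[-2.75, 0.26, -1.14], [-0.0, -7.7, 0.0], 9.5], [[-2.88, 0.26, -0.76], [-0.0, -7.7, 0.0], 9.5], [[-2.96, 0.26, -0.37], [-0.0, -7.7, 0.0], 9.5], [[-2.98, 0.26, 0.03], [-0.0, -7.7, 0.0], 9.5], [[-2.95, 0.26, 0.43], [-0.0, -7.7, 0.0], 9.5]]
[[[-2.87, 0.26, 0.82], [-0.0, -7.7, 0.0], 9.5], [[-2.73, 0.26, 1.19], [-0.0, -7.7, 0.0], 9.5], [[-2.55, 0.26, 1.55], [-0.0, -7.7, 0.0], 9.5], [[-2.32, 0.26, 1.87], [-0.0, -7.7, 0.0], 9.5], [[-2.05, 0.26, 2.17], [-0.0, -7.7, 0.0], 9.5]]
[[[-1.74, 0.26, 2.42], [-0.0, -7.7, 0.0], 9.5], [[-1.4, 0.26, 2.63], [-0.0, -7.7, 0.0], 9.5], [[-1.03, 0.26, 2.79], [-0.0, -7.7, 0.0], 9.5], [[-0.65, 0.26, 2.91], [-0.0, -7.7, 0.0], 9.5], [[-0.26, 0.26, 2.97], [-0.0, -7.7, 0.0], 9.5]]
```

View pics/b.png

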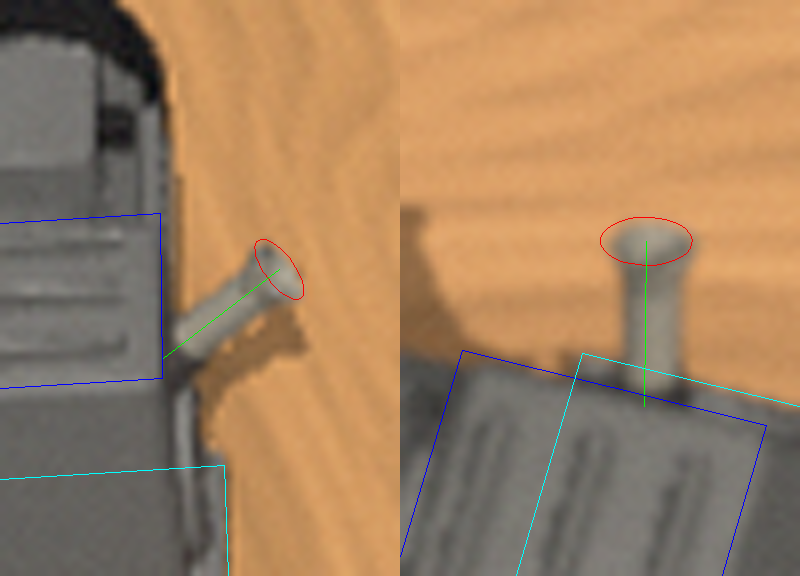

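The overlay fits to about half a pixel at the mouth and the housing. I'll check the tube axis numerically while the arm approaches the dipstick.

Emit:
apply_moves([
  [[-2.75,0.26,-1.14],[0,-7.7,0],9.5],
  [[-2.88,0.26,-0.76],[0,-7.7,0],9.5],
  [[-2.96,0.26,-0.37],[0,-7.7,0],9.5],
  [[-2.98,0.26,0.03],[0,-7.7,0],9.5],
  [[-2.95,0.26,0.43],[0,-7.7,0],9.5],
])

```text
t: 1.72
eef_pos: [351.5, -465.3, 201.3]
tcp_rot: [-1.57, -0.001, -2.047]
ft_force: [-0.1, 0.0, 0.5]
opening: 1.001
```

Emit:
apply_moves([
  [[-2.87,0.26,0.82],[0,-7.7,0],9.5],
  [[-2.73,0.26,1.19],[0,-7.7,0],9.5],
  [[-2.55,0.26,1.55],[0,-7.7,0],9.5],
  [[-2.32,0.26,1.87],[0,-7.7,0],9.5],
  [[-2.05,0.26,2.17],[0,-7.7,0],9.5],
])

```text
t: 2.35
eef_pos: [455.8, -351.8, 188.1]
tcp_rot: [-1.57, -0.002, -1.352]
ft_force: [-0.1, -0.5, 0.3]
opening: 1.002
```

```bash
python3 - <<'E'
from h import *
print(cur()[2]["joints"])
plan([558.5,-254,160],toolR(-41.5),10,9.5)
p=read_camera("top"); g=np.array([563,206,175.])
sat=cv2.cvtColor(p["img"],cv2.COLOR_RGB2HSV)[:,:,1].astype(float)
c=proj(p,[g])[0]; print("mouth px",c)
for yaw in(-12,-9): print(yaw,proj(p,[g-d*toolR(yaw,40)[:,0] for d in(0,15,30,45,60)]).round(1).tolist())
x0=int(c[0])-11
for r in range(int(c[1])-4,int(c[1])+22):
    w=np.clip((110-sat[r,x0:x0+24])/60,0,1); print(r,sat[r,x0:x0+24].astype(int), round((w*(np.arange(24)+x0)).sum()/max(w.sum(),.1),2), round(w.sum(),1))
E
```

```text
[-7.71860712e-01  4.48895261e-01  1.71466063e+00 -6.65767332e-04
  9.76066383e-01 -9.90319348e-01]
[[[-0.73, 0.47, 1.22], [0.0, -3.6, 0.0], 9.5], [[-0.66, 0.47, 1.26], [0.0, -3.6, 0.0], 9.5], [[-0.57, 0.47, 1.3], [0.0, -3.6, 0.0], 9.5], [[-0.49, 0.47, 1.33], [0.0, -3.6, 0.0], 9.5], [[-0.41, 0.47, 1.36], [0.0, -3.6, 0.0], 9.5]]
[[[-0.32, 0.47, 1.38], [0.0, -3.6, 0.0], 9.5], [[-0.23, 0.47, 1.4], [0.0, -3.6, 0.0], 9.5], [[-0.15, 0.47, 1.41], [0.0, -3.6, 0.0], 9.5], [[-0.06, 0.47, 1.42], [0.0, -3.6, 0.0], 9.5], [[0.03, 0.47, 1.42], [0.0, -3.6, 0.0], 9.5]]
mouth px [126.26465889 189.57020889]
-12 [[126.3, 189.6], [126.2, 194.1], [126.2, 198.6], [126.1, 203.0], [126.1, 207.3]]
-9 [[126.3, 189.6], [126.4, 194.1], [126.6, 198.7], [126.7, 203.1], [126.9, 207.5]]
185 [130 131 129 127 130 131 131 130 127 131 128 128 131 129 129 130 128 129
 126 128 128 129 126 128] 0.0 0.0
186 [129 131 127 131 131 130 132 132 129 128 127 124 124 125 128 128 128 128
 128 129 128 126 129 126] 0.0 0.0
187 [125 130 125 129 128 127 128 129 125 120 113 103 104 104 113 119 124 125
 126 129 127 126 126 125] 126.95 0.3

[... 1872 characters left out ...]
  43  39  45  52  99 135
 132 127 133 132 138 134] 125.62 9.2
205 [137 132 101  54  29  32  47  64  58  39  38  39  39  40  44  47  95 134
 134 133 133 132 131 135] 124.13 13.0
206 [120 114  82  40  25  21  30  23  41  35  39  42  40  43  41  43  87 126
 129 128 127 129 135 134] 123.96 13.8
207 [ 62  69  54  20  23  20  27  20  36  37  40  39  41  37  40  39  69  98
 111 118 125 128 127 130] 123.21 16.3
208 [ 15  27  24  15  18  20  12  16  30  33  32  36  37  37  37  39  30  48
  62  64  89 100 111 117] 124.58 20.1
209 [12 14 15 19 17 18 12 18 13 16 22 31 30 35 28 23 21 21 19 19 25 38 57 73] 126.26 23.5
210 [19 15 14 13 21 16 16 13 17 18 17 15 21 21 12 24 19 15 16 16 15 15 17 27] 126.5 24.0
```

Emit:
apply_moves([
  [[-0.73,0.47,1.22],[0,-3.6,0],9.5],
  [[-0.66,0.47,1.26],[0,-3.6,0],9.5],
  [[-0.57,0.47,1.3],[0,-3.6,0],9.5],
  [[-0.49,0.47,1.33],[0,-3.6,0],9.5],
  [[-0.41,0.47,1.36],[0,-3.6,0],9.5],
])

```text
t: 3.02
eef_pos: [509.7, -299.1, 164.3]
tcp_rot: [-1.57, -0.002, -1.023]
ft_force: [-1.3, 0.0, 0.5]
opening: 1.0
```

Emit:
apply_moves([
  [[-0.32,0.47,1.38],[0,-3.6,0],9.5],
  [[-0.23,0.47,1.4],[0,-3.6,0],9.5],
  [[-0.15,0.47,1.41],[0,-3.6,0],9.5],
  [[-0.06,0.47,1.42],[0,-3.6,0],9.5],
  [[0.03,0.47,1.42],[0,-3.6,0],9.5],
])

```text
t: 3.65
eef_pos: [561.5, -248.9, 140.2]
tcp_rot: [-1.571, -0.003, -0.703]
ft_force: [-0.7, -0.2, 0.5]
opening: 1.0
```

```bash
python3 - <<'E'
from h import *
p0,R0,s=cur(); print(p0,s["joints"].round(2) if hasattr(s["joints"],'round') else s["joints"])
plan([558.5,-254,60],toolR(-41.5),10,9.5)
P=[read_camera(n) for n in("side","top")]
y=138.5; d=np.array([np.cos(np.radians(y)),np.sin(np.radians(y)),0]); l=np.array([-d[1],d[0],0]); o=np.array([526,-222,60.])
out=[]
for p in P:
    c=proj(p,[o])[0].astype(int); S=6; x0,y0=c[0]-33,c[1]-40
    im=np.ascontiguousarray(cv2.resize(p["img"][y0:y0+80,x0:x0+66,::-1],None,fx=S,fy=S,interpolation=cv2.INTER_CUBIC))
    L=lambda w,col:cv2.polylines(im,[((proj(p,w)-[x0,y0]+.5)*S).round().astype(int)],True,col,1)
    L([o-104*d,o+118*d],(0,255,0)); L([o+16*l,o-16*l],(0,0,255)); r=o+14*d; r[2]=15
    L([r+d*a*130+l*b*50 for a,b in((1,1),(1,-1),(-1,-1),(-1,1))],(255,255,0)); out.append(im)
cv2.imwrite("pics/c.png",np.hstack(out))
E
```

```text
[ 561.50088106 -248.88855664  140.22041097] [-0.52  0.55  1.67 -0.    0.92 -1.39]
[[[0.01, 0.99, -0.06], [0.0, 0.1, 0.0], 9.5], [[0.01, 0.99, -0.06], [0.0, 0.1, 0.0], 9.5], [[0.01, 0.99, -0.06], [0.0, 0.1, 0.0], 9.5], [[0.01, 0.99, -0.06], [0.0, 0.1, 0.0], 9.5], [[0.01, 0.99, -0.06], [0.0, 0.1, 0.0], 9.5]]
[[[0.01, 0.99, -0.06], [0.0, 0.1, 0.0], 9.5], [[0.01, 0.99, -0.06], [0.0, 0.1, 0.0], 9.5], [[0.01, 0.99, -0.06], [0.0, 0.1, 0.0], 9.5], [[0.01, 0.99, -0.06], [0.0, 0.1, 0.0], 9.5], [[0.01, 0.99, -0.06], [0.0, 0.1, 0.0], 9.5]]
```

View pics/c.png

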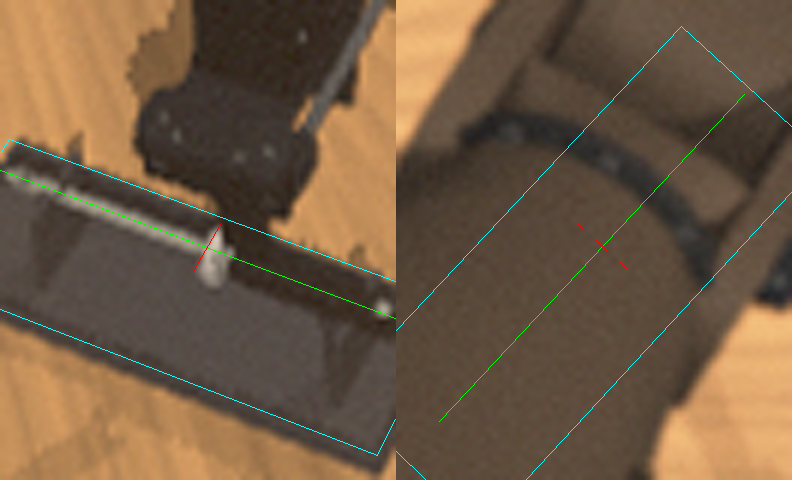

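The side crop shows the rod lying on the model line, with the collar at about (214,258), 1–2 px from the model. In the top view the arm hides it. I'll get the tray's yaw from the first top picture.

```bash
python3 - <<'E'
from h import *
im=cv2.imread("pics/top0.png"); p=read_camera("top")
h=cv2.cvtColor(im,cv2.COLOR_BGR2HSV)
m=np.zeros(im.shape[:2],np.uint8); m[170:262,230:325]=(h[170:262,230:325,1]<75)*255
m=cv2.morphologyEx(m,cv2.MORPH_CLOSE,np.ones((5,5)))
c=max(cv2.findContours(m,0,1)[0],key=cv2.contourArea); r=cv2.minAreaRect(c); b=cv2.boxPoints(r); print(r)
W=[]
for q in b:
    o,d=ray(p,q); W.append(o+d*(10-o[2])/d[2])
W=np.array(W); print(W.round(1),W.mean(0).round(1))
for i in range(4):
    e=W[(i+1)%4]-W[i]; print(np.linalg.norm(e).round(1),np.degrees(np.arctan2(e[1],e[0])).round(1))
# bright rod: line fit
v=h[:,:,2].astype(int)
mm=np.zeros_like(m); mm[195:250,240:300]=((v[195:250,240:300]>120)&(h[195:250,240:300,1]<70))*255
ys,xs=np.nonzero(mm); l=cv2.fitLine(np.column_stack([xs,ys]).astype(np.float32),cv2.DIST_HUBER,0,.01,.01).ravel()
print(len(xs))
def g(q,z=60): o,d=ray(p,q); return o+d*(z-o[2])/d[2]
A,B=g(l[2:]-20*l[:2]),g(l[2:]+20*l[:2]); e=B-A; print("rod",A.round(1),B.round(1),np.degrees(np.arctan2(e[1],e[0])).round(1))
E
```

```text
((277.9151611328125, 216.531005859375), (31.221174240112305, 83.20262145996094), 43.36342239379883)
[[ 452.1  -93.6   10. ]
 [ 644.7 -265.1   10. ]
 [ 579.  -336.3   10. ]
 [ 389.4 -164.9   10. ]] [ 516.3 -215.    10. ]
257.8 -41.7
96.9 -132.7
255.6 137.9
95.0 48.7
136
rod [ 450.4 -155.8   60. ] [ 536.8 -236.7   60. ] -43.1
```

Emit:
apply_moves([
  [[0.05,1.4,-0.14],[0,0.4,0],9.5],
  [[0.05,1.4,-0.14],[0,0.4,0],9.5],
  [[0.05,1.4,-0.14],[0,0.4,0],9.5],
  [[0.05,1.4,-0.14],[0,0.4,0],9.5],
  [[0,1.4,-0.14],[0,0,0],9.5],
])

```text
t: 4.42
eef_pos: [557.0, -257.5, 65.8]
tcp_rot: [-1.571, -0.003, -0.74]
ft_force: [0.7, -0.3, -0.1]
opening: 0.996
```

```bash
python3 - <<'E'
from h import *
plan([559,-256,60],toolR(-42),5,9.5)
E
```

```text
[[[0.01, 0.49, 0.05], [0.0, -0.1, 0.0], 9.5], [[0.01, 0.49, 0.05], [0.0, -0.1, 0.0], 9.5], [[0.01, 0.49, 0.05], [0.0, -0.1, 0.0], 9.5], [[0.01, 0.49, 0.05], [0.0, -0.1, 0.0], 9.5], [[0.01, 0.49, 0.05], [0.0, -0.1, 0.0], 9.5]]
```

Emit:
apply_moves([
  [[0.01,0.5,0.05],[0,0,0],9.5],
  [[0.01,0.5,0.05],[0,0,0],9.5],
  [[0.01,0.5,0.05],[0,0,0],9.5],
  [[0.01,0.5,0.05],[0,0,0],9.5],
  [[0.01,0.5,0.05],[0,0,0],6],
])

```text
t: 5.05
eef_pos: [559.3, -256.0, 38.9]
tcp_rot: [-1.571, -0.003, -0.74]
ft_force: [0.2, 0.2, -0.4]
opening: 0.945
```

Emit:
apply_moves([
  [[0,0,0],[0,0,0],4],
  [[0,0,0],[0,0,0],2.5],
  [[0,0,0],[0,0,0],2],
  [[0,0,0],[0,0,0],1],
  [[0,0,0],[0,0,0],0],
])

```text
t: 5.68
eef_pos: [559.5, -256.0, 39.1]
tcp_rot: [-1.571, -0.003, -0.74]
ft_force: [-0.2, -0.7, -0.3]
opening: 0.426
```

Emit:
apply_moves([
  [[0,0,0],[0,0,0],0],
  [[0,0,0],[0,0,0],0],
  [[0,0,0],[0,0,0],0],
  [[0,0,0],[0,0,0],0],
  [[0,0,0],[0,0,0],0],
])

```text
t: 6.3
eef_pos: [559.5, -256.0, 39.2]
tcp_rot: [-1.571, -0.004, -0.74]
ft_force: [-0.0, 0.1, 1.2]
opening: 0.165
```

Emit:
apply_moves([
  [[0,-0.5,0],[0,0,0],0],
  [[0,-1.5,0],[0,0,0],0],
  [[0,-3,0],[0,0,0],0],
  [[0,-4,0],[0,0,0],0],
  [[0,-4,0],[0,0,0],0],
])

```text
t: 6.92
eef_pos: [558.1, -255.1, 173.1]
tcp_rot: [-1.572, 0.001, -0.74]
ft_force: [1.0, 0.4, -1.9]
opening: 0.164
```

Emit:
apply_moves([
  [[0,-4,0],[0,0,0],0],
  [[0,-4,0],[0,0,0],0],
  [[0,-2,0],[0,0,0],0],
  [[0,0,0],[0,0,0],0],
  [[0,0,0],[0,0,0],0],
])

```text
t: 7.55
eef_pos: [557.4, -254.5, 283.8]
tcp_rot: [-1.57, -0.007, -0.74]
ft_force: [-0.6, -0.1, -0.9]
opening: 0.167
```

```bash
python3 - <<'E'
from h import *
p0,R0,s=cur(); print(p0,s["ft_force"],s["opening"])
for n in("side","top"):
    p=read_camera(n)
    for t in("dipstick","dipstick_tip","dipstick_grip"):
        for d in nets.mark_of(p,t)[:2]:
            w=cam2w(p,d["point"]); print(n,t,round(d["confidence"],2),w.round(1),"tool",(R0.T@(w-p0)+[0,18.8,0]).round(1))
# target for tube: seat pose grasp point
a=toolR(-12,40)[:,0]; print("pre",(np.array([562,205,175])+ (45+150)*a).round())
E
```

```text
[ 557.39138654 -254.53808197  283.77331722] [-0.64730109 -0.12630545 -0.87241486] 0.16674386613777567
side dipstick_tip 0.53 [ 439.4 -143.7  305.8] tool [-161.7   -4.4    2.2]
side dipstick_grip 0.82 [ 557.5 -253.4  294.1] tool [-0.6  8.5  0.9]
top dipstick_tip 0.67 [ 8.052e+02 -4.540e+01 -1.000e-01] tool [ 39.9 303.1 321.4]
pre [708. 174. 300.]
```

```bash
cat >> h.py <<'E'
M=np.array([562,205,175.]); OFF=np.array([-44,-2,0.]) # mouth; dipstick origin in tool axes from the grasp point
def gp_for(orig,Rt): return np.array(orig)-Rt@OFF
E
python3 - <<'E'
from h import *
Rt=toolR(-12,40); a=Rt[:,0]; t=gp_for(M+148*a,Rt); print(t)
plan(t,Rt,15,0)
E
```

```text
[707.12395286 174.15295156 296.88313217]
[[[-1.11, 0.03, 2.81], [0.7, -1.9, -2.6], 0], [[-1.01, 0.01, 2.85], [0.7, -1.9, -2.6], 0], [[-0.92, 0.0, 2.88], [0.7, -1.9, -2.6], 0], [[-0.82, -0.01, 2.91], [0.7, -1.9, -2.6], 0], [[-0.72, -0.01, 2.94], [0.7, -1.9, -2.6], 0]]
[[[-0.62, -0.01, 2.97], [0.7, -1.9, -2.6], 0], [[-0.52, 0.0, 2.99], [0.7, -1.9, -2.6], 0], [[-0.42, 0.01, 3.01], [0.7, -1.9, -2.6], 0], [[-0.32, 0.03, 3.03], [0.7, -1.9, -2.6], 0], [[-0.22, 0.05, 3.04], [0.7, -1.9, -2.6], 0]]
[[[-0.12, 0.08, 3.04], [0.7, -1.9, -2.6], 0], [[-0.02, 0.11, 3.05], [0.7, -1.9, -2.6], 0], [[0.07, 0.14, 3.05], [0.7, -1.9, -2.6], 0], [[0.17, 0.18, 3.05], [0.7, -1.9, -2.6], 0], [[0.26, 0.22, 3.04], [0.7, -1.9, -2.6], 0]]
```

Emit:
apply_moves([
  [[-1.11,0.03,2.81],[0.7,-1.9,-2.6],0],
  [[-1.01,0.01,2.85],[0.7,-1.9,-2.6],0],
  [[-0.92,0,2.88],[0.7,-1.9,-2.6],0],
  [[-0.82,-0.01,2.91],[0.7,-1.9,-2.6],0],
  [[-0.72,-0.01,2.94],[0.7,-1.9,-2.6],0],
])

```text
t: 8.57
eef_pos: [613.0, -111.6, 280.9]
tcp_rot: [-1.528, -0.243, -0.577]
ft_force: [1.5, -0.1, -1.4]
opening: 0.166
```

Emit:
apply_moves([
  [[-0.62,-0.01,2.97],[0.7,-1.9,-2.6],0],
  [[-0.52,0,2.99],[0.7,-1.9,-2.6],0],
  [[-0.42,0.01,3.01],[0.7,-1.9,-2.6],0],
  [[-0.32,0.03,3.03],[0.7,-1.9,-2.6],0],
  [[-0.22,0.05,3.04],[0.7,-1.9,-2.6],0],
])

```text
t: 9.2
eef_pos: [668.4, 35.6, 279.8]
tcp_rot: [-1.526, -0.484, -0.405]
ft_force: [0.8, 0.2, -1.7]
opening: 0.165
```

```bash
python3 - <<'E'
from h import *
print(cur()[2]["joints"],cur()[0])
Rt=toolR(-12,40); a=Rt[:,0]; t=gp_for(M+148*a,Rt)
plan(t,Rt,10,0)
E
```

```text
[ 0.01500091  0.35352589  1.69435146 -0.24929742  0.64465766 -0.99612802] [668.35263676  35.62211451 279.7715436 ]
[[[-0.05, 0.01, 1.45], [0.4, -1.0, -1.2], 0], [[-0.03, 0.02, 1.45], [0.4, -1.0, -1.2], 0], [[-0.0, 0.03, 1.45], [0.4, -1.0, -1.2], 0], [[0.02, 0.04, 1.45], [0.4, -1.0, -1.2], 0], [[0.04, 0.05, 1.45], [0.4, -1.0, -1.2], 0]]
[[[0.07, 0.06, 1.45], [0.4, -1.0, -1.2], 0], [[0.09, 0.07, 1.45], [0.4, -1.0, -1.2], 0], [[0.11, 0.08, 1.45], [0.4, -1.0, -1.2], 0], [[0.14, 0.09, 1.44], [0.4, -1.0, -1.2], 0], [[0.16, 0.1, 1.44], [0.4, -1.0, -1.2], 0]]
```

Emit:
apply_moves([
  [[-0.05,0.01,1.45],[0.4,-1,-1.2],0],
  [[-0.03,0.02,1.45],[0.4,-1,-1.2],0],
  [[0,0.03,1.45],[0.4,-1,-1.2],0],
  [[0.02,0.04,1.45],[0.4,-1,-1.2],0],
  [[0.04,0.05,1.45],[0.4,-1,-1.2],0],
])

```text
t: 9.82
eef_pos: [694.6, 106.6, 280.5]
tcp_rot: [-1.542, -0.596, -0.303]
ft_force: [-0.7, -1.4, -0.8]
opening: 0.168
```

Emit:
apply_moves([
  [[0.07,0.06,1.45],[0.4,-1,-1.2],0],
  [[0.09,0.07,1.45],[0.4,-1,-1.2],0],
  [[0.11,0.08,1.45],[0.4,-1,-1.2],0],
  [[0.14,0.09,1.3],[0.4,-1,-1.2],0],
  [[0.16,0.1,1],[0.4,-1,-1.2],0],
])

```text
t: 10.45
eef_pos: [719.6, 172.9, 281.8]
tcp_rot: [-1.574, -0.708, -0.19]
ft_force: [-1.1, 0.2, -0.6]
opening: 0.164
```

```bash
cat >> h.py <<'E'
def show(fn,half=(33,40),S=6):
    p0,R0,s=cur(); print("t",s["t"],"F",np.round(s["ft_force"],1),"joints",np.round(s["joints"],2))
    o=p0-18.8*R0[:,1]+R0@OFF; tip=o-118*R0[:,0]; T=toolR(-12,40); L_=T.T@(o-M); Lt=T.T@(tip-M)
    print("est origin in tube axes (out,down,left)",L_.round(1),"tip",Lt.round(1),"ang",np.degrees(R.from_matrix(T.T@R0).as_rotvec()).round(1))
    out=[]
    for n in("side","top"):
        p=read_camera(n); c=proj(p,[M+40*T[:,0]])[0].astype(int); x0,y0=c[0]-half[0],c[1]-half[1]
        for t in("dipstick_tip","dipstick","guide_tube"):
            for d in nets.mark_of(p,t)[:1]: print(n,t,round(d["confidence"],2),"tube axes",(T.T@(cam2w(p,d["point"])-M)).round(1))
        im=np.ascontiguousarray(cv2.resize(p["img"][y0:y0+2*half[1],x0:x0+2*half[0],::-1],None,fx=S,fy=S,interpolation=cv2.INTER_CUBIC))
        cv2.imwrite(f"pics/raw_{fn}_{n}.png",p["img"][:,:,::-1])
        L=lambda w,col:cv2.polylines(im,[((proj(p,w)-[x0,y0]+.5)*S).round().astype(int)],True,col,1)
        th=np.linspace(0,6.28,40); L([M+15*(np.cos(t)*T[:,1]+np.sin(t)*T[:,2]) for t in th],(0,0,255))
        L([o,tip],(0,255,0)); L([M,M-60*T[:,0]],(255,255,0)); out.append(im)
    cv2.imwrite(f"pics/{fn}.png",np.hstack(out))
E
python3 - <<'E'
from h import *
show("d")
E
```

```text
t 10.45 F [-1.1  0.2 -0.6] joints [ 0.25  0.43  1.66 -0.65  0.48 -0.63]
est origin in tube axes (out,down,left) [147.7   1.2   0.5] tip [29.7  2.5 -1.2] ang [ 0.5 -0.9 -0.6]
side dipstick_tip 0.5 tube axes [29.5  3.8  3.4]
side dipstick 0.69 tube axes [148.    1.6   2.5]
side guide_tube 0.55 tube axes [ 3.1  1.6 -1.6]
top dipstick_tip 0.7 tube axes [30.5  6.1  0.7]
top guide_tube 0.48 tube axes [0.5 1.2 0.6]
```

View pics/d.png

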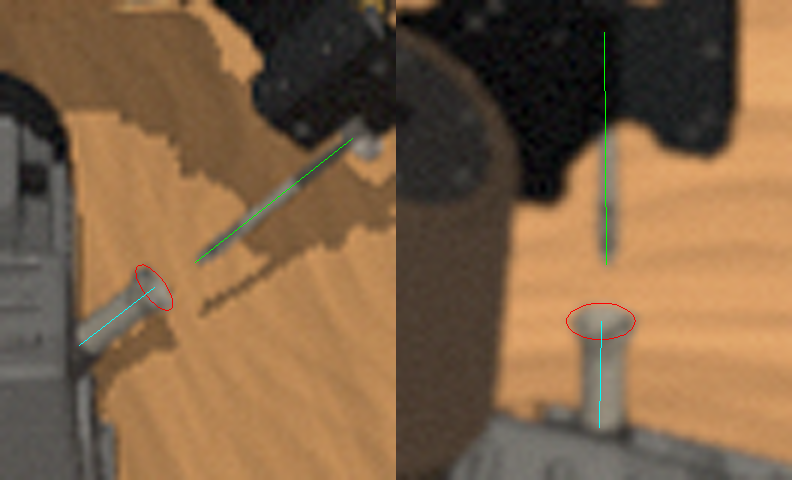

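The rod tip is at (197,262) in the side half and (607,262) in the top half. Both the rod and the tube sit about half a pixel off the model in the same sense. I'll measure those offsets by profile.

```bash
cat >> h.py <<'E'
def offs(p,A,B,w,k=9):
    "perpendicular offset (mm-ish px) of the grey thing from projected line A-B, sampled along it; w=px half window"
    sat=cv2.cvtColor(p["img"],cv2.COLOR_RGB2HSV)[:,:,1].astype(np.float32); r=[]
    for f in np.linspace(0,1,k):
        q=proj(p,[A+(B-A)*f])[0]; q2=proj(p,[A+(B-A)*(f+.02)])[0]; d=(q2-q)/np.linalg.norm(q2-q); n=np.array([-d[1],d[0]])
        s=np.arange(-w,w+.01,.25); pts=(q+s[:,None]*n).astype(np.float32)
        v=cv2.remap(sat,pts[None,:,0].copy(),pts[None,:,1].copy(),cv2.INTER_LINEAR)[0]
        bg=np.median(np.r_[v[:6],v[-6:]]); g=np.clip((bg-v)-10,0,None); r.append(round(float((g*s).sum()/max(g.sum(),1e-3)),2))
    return r
E
python3 - <<'E'
from h import *
p0,R0,s=cur(); o=p0-18.8*R0[:,1]+R0@OFF; T=toolR(-12,40); X=R0[:,0]
for n in("side","top"):
    p=read_camera(n)
    print(n,"rod",offs(p,o-110*X,o-60*X,4),"tube",offs(p,M-12*T[:,0],M-55*T[:,0],7))
    # px per mm across: down and left
    for c,nm in((1,"down"),(2,"left")):
        q=proj(p,[M,M+T[:,0],M+T[:,c]]); d=(q[0]-q[1]); d/=np.linalg.norm(d); nrm=np.array([-d[1],d[0]]); print(nm,round(float((q[2]-q[0])@nrm),3))
E
```

```text
side rod [0.39, 0.36, 0.3, 0.32, 0.49, 0.29, 0.19, 0.22, 0.22] tube [-0.26, -0.26, -0.09, -0.15, -0.31, -0.05, 0.2, 1.6, 2.84]
down -0.258
left 0.154
top rod [0.1, 0.19, 0.18, 0.28, 0.23, 0.29, 0.19, 0.23, 0.17] tube [-0.64, -0.52, -0.54, -0.53, -0.48, -0.54, -0.47, 0.73, 2.3]
down -0.154
left 0.348
```

```bash
cat >> h.py <<'E'
M=M+toolR(-12,40)@[0,-1.45,-1.59]
def tube(out,n,op=0):
    Rt=toolR(-12,40); p0,R0,s=cur(); o=p0-18.8*R0[:,1]+R0@OFF
    print("t",round(s["t"],2),"now",(Rt.T@(o-M)).round(1),"tip",(Rt.T@(o-118*R0[:,0]-M)).round(1),"F",np.round(s["ft_force"],1),"ang",np.degrees(R.from_matrix(Rt.T@R0).as_rotvec()).round(1))
    plan(gp_for(M+out*Rt[:,0],Rt),Rt,n,op)
E
python3 -c "
from h import *
tube(124,5)"
```

```text
t 10.95 now [147.8   2.5   1. ] tip [29.8  3.6 -0.6] F [-0.2 -0.7 -2.3] ang [ 0.5 -0.8 -0.5]
[[[-0.48, -0.05, -0.03], [-0.1, 0.2, 0.1], 0], [[-0.48, -0.05, -0.03], [-0.1, 0.2, 0.1], 0], [[-0.48, -0.04, -0.03], [-0.1, 0.2, 0.1], 0], [[-0.48, -0.04, -0.03], [-0.1, 0.2, 0.1], 0], [[-0.48, -0.04, -0.03], [-0.1, 0.2, 0.1], 0]]
```

Emit:
apply_moves([
  [[-0.48,-0.05,-0.03],[-0.1,0.2,0.1],0],
  [[-0.48,-0.05,-0.03],[-0.1,0.2,0.1],0],
  [[-0.48,-0.04,-0.03],[-0.1,0.2,0.1],0],
  [[-0.48,-0.04,-0.03],[-0.1,0.2,0.1],0],
  [[-0.48,-0.04,-0.03],[-0.1,0.2,0.1],0],
])

```text
t: 11.58
eef_pos: [698.3, 174.0, 267.2]
tcp_rot: [-1.567, -0.698, -0.217]
ft_force: [0.1, -0.9, -2.2]
opening: 0.166
```

```bash
python3 -c "
from h import *
tube(108,5)
p0,R0,s=cur(); o=p0-18.8*R0[:,1]+R0@OFF; T=toolR(-12,40); X=R0[:,0]
for n in('side','top'):
    p=read_camera(n); print(n,'rod',offs(p,o-60*X,o-110*X,4),'tube',offs(p,M-12*T[:,0],M-45*T[:,0],7))
"
```

```text
t 11.57 now [ 1.223e+02 -2.000e-01 -1.000e-01] tip [ 4.3 -0.2  0.6] F [ 0.1 -0.9 -2.2] ang [-0.1  0.3  0. ]
[[[-0.29, 0.0, 0.01], [0.0, -0.1, -0.0], 0], [[-0.29, 0.0, 0.01], [0.0, -0.1, -0.0], 0], [[-0.29, 0.0, 0.01], [0.0, -0.1, -0.0], 0], [[-0.29, 0.0, 0.01], [0.0, -0.1, -0.0], 0], [[-0.29, 0.0, 0.01], [0.0, -0.1, -0.0], 0]]
side rod [-0.26, -0.25, -0.4, -0.33, -0.4, -0.28, -0.27, -0.38, -0.28] tube [-0.31, -0.41, -0.2, -0.29, -0.37, -0.37, -0.24, -0.03, 0.48]
top rod [0.19, -0.17, -0.25, -0.23, -0.25, -0.26, -0.24, -0.2, -0.22] tube [-0.23, -0.2, -0.16, -0.16, -0.19, -0.19, -0.19, -0.17, 0.0]
```

Rod and tube now line up to within a tenth of a pixel or so in both views, so I'll insert in small steps and watch the force.

Emit:
apply_moves([
  [[-0.3,0,0.01],[0,-0.1,0],0],
  [[-0.4,0,0.01],[0,-0.1,0],0],
  [[-0.4,0,0.01],[0,-0.1,0],0],
  [[-0.4,0,0],[0,0,0],0],
  [[-0.4,0,0],[0,0,0],0],
])

```text
t: 12.3
eef_pos: [683.3, 177.7, 254.3]
tcp_rot: [-1.572, -0.698, -0.209]
ft_force: [0.4, 0.5, -0.9]
opening: 0.162
```

```bash
python3 -c "
from h import *
tube(75,5)"
```

```text
t 12.3 now [ 1.022e+02 -2.000e-01  1.000e-01] tip [-15.8  -0.2   0.1] F [ 0.4  0.5 -0.9] ang [-0. -0.  0.]
[[[-0.54, 0.0, -0.0], [0.0, 0.0, -0.0], 0], [[-0.54, 0.0, -0.0], [0.0, 0.0, -0.0], 0], [[-0.54, 0.0, -0.0], [0.0, 0.0, -0.0], 0], [[-0.54, 0.0, -0.0], [0.0, 0.0, -0.0], 0], [[-0.54, 0.0, -0.0], [0.0, 0.0, -0.0], 0]]
```

No contact, and the tip is now in the bore.

Emit:
apply_moves([
  [[-0.5,0,0],[0,0,0],0],
  [[-0.6,0,0],[0,0,0],0],
  [[-0.6,0,0],[0,0,0],0],
  [[-0.6,0,0],[0,0,0],0],
  [[-0.6,0,0],[0,0,0],0],
])

```text
t: 12.92
eef_pos: [660.0, 182.6, 234.4]
tcp_rot: [-1.572, -0.698, -0.209]
ft_force: [0.2, 0.5, -1.2]
opening: 0.164
```

```bash
python3 -c "
from h import *
tube(45,5)"
```

```text
t 12.93 now [71.2 -0.2  0.1] tip [-46.8  -0.2   0.1] F [ 0.2  0.5 -1.2] ang [-0. -0.  0.]
[[[-0.52, 0.0, -0.0], [0.0, 0.0, -0.0], 0], [[-0.52, 0.0, -0.0], [0.0, 0.0, -0.0], 0], [[-0.52, 0.0, -0.0], [0.0, 0.0, -0.0], 0], [[-0.52, 0.0, -0.0], [0.0, 0.0, -0.0], 0], [[-0.52, 0.0, -0.0], [0.0, 0.0, -0.0], 0]]
```

Emit:
apply_moves([
  [[-0.6,0,0],[0,0,0],0],
  [[-0.6,0,0],[0,0,0],0],
  [[-0.6,0,0],[0,0,0],0],
  [[-0.6,0,0],[0,0,0],0],
  [[-0.6,0,0],[0,0,0],0],
])

```text
t: 13.55
eef_pos: [636.0, 187.8, 213.8]
tcp_rot: [-1.571, -0.698, -0.209]
ft_force: [-0.2, -0.1, -1.2]
opening: 0.166
```

Emit:
apply_moves([
  [[-0.6,0,0],[0,0,0],0],
  [[-0.6,0,0],[0,0,0],0],
  [[-0.5,0,0],[0,0,0],0],
  [[-0.4,0,0],[0,0,0],0],
  [[-0.3,0,0],[0,0,0],0],
])

```text
t: 14.18
eef_pos: [617.9, 192.7, 200.3]
tcp_rot: [-1.572, -0.692, -0.209]
ft_force: [2.6, -0.4, -1.9]
opening: 0.165
```

```bash
python3 -c "
from h import *
tube(0,5)"
```

```text
t 14.18 now [16.3 -2.2  1.1] tip [-101.7   -3.     1.1] F [ 2.6 -0.4 -1.9] ang [-0.  -0.   0.4]
[[[-0.32, 0.04, -0.02], [0.0, 0.0, -0.1], 0], [[-0.32, 0.04, -0.02], [0.0, 0.0, -0.1], 0], [[-0.32, 0.04, -0.02], [0.0, 0.0, -0.1], 0], [[-0.32, 0.04, -0.02], [0.0, 0.0, -0.1], 0], [[-0.32, 0.04, -0.02], [0.0, 0.0, -0.1], 0]]
```

```bash
python3 -c "
from h import *
s=readout.state(); print(np.round(s['joints'],3),np.round(s['qvel'],3),np.round(s['moment'],2),np.round(s['tau'],1))"
```

```text
[ 0.341  0.422  1.939 -1.134  0.378 -0.024] [ 0.018 -0.004  0.019 -0.002  0.006  0.019] [ 0.07 -0.15 -0.01] [  0.6 -52.7 -20.7  -0.6  -0.1  -0. ]
```

Emit:
apply_moves([
  [[-0.1,0.05,-0.03],[0,0,-0.1],0],
  [[-0.2,0.05,-0.03],[0,0,-0.1],0],
  [[-0.2,0.05,-0.03],[0,0,-0.1],0],
  [[-0.2,0.04,-0.02],[0,0,-0.1],0],
  [[-0.2,0,0],[0,0,0],0],
])

```text
t: 14.8
eef_pos: [615.5, 193.7, 199.5]
tcp_rot: [-1.573, -0.69, -0.209]
ft_force: [5.5, -1.0, -3.1]
opening: 0.163
```

```bash
python3 -c "
from h import *
tube(0,5)
s=readout.state(); print(np.round(s['joints'],3),np.round(s['qvel'],3),np.round(s['moment'],2),np.round(s['tau'],1))"
```

```text
t 14.8 now [13.8 -3.4  1.7] tip [-104.2   -4.4    1.6] F [ 5.5 -1.  -3.1] ang [-0.1 -0.   0.5]
[[[-0.27, 0.06, -0.03], [0.0, 0.0, -0.1], 0], [[-0.27, 0.06, -0.03], [0.0, 0.0, -0.1], 0], [[-0.27, 0.06, -0.03], [0.0, 0.0, -0.1], 0], [[-0.27, 0.06, -0.03], [0.0, 0.0, -0.1], 0], [[-0.27, 0.06, -0.03], [0.0, 0.0, -0.1], 0]]
[ 0.344  0.421  1.942 -1.134  0.38  -0.021] [ 0.01  -0.003  0.012 -0.001  0.004  0.013] [-0.04 -0.45 -0.  ] [  1.6 -53.  -19.6  -0.4  -0.1  -0. ]
```

Joint 4 has reached its lower limit (-1.134), so the stop isn't the collar. The tube is round, so I'll back off a little and roll the tool about the dipstick's axis. That swings the tool into the arm's plane and relieves the joint.

```bash
cat >> h.py <<'E'
def tube(out,n,phi=0,op=0):
    Rt=toolR(-12,40)@R.from_euler("x",phi,degrees=True).as_matrix(); p0,R0,s=cur(); o=p0-18.8*R0[:,1]+R0@OFF; T=toolR(-12,40)
    print("t",round(s["t"],2),"now",(T.T@(o-M)).round(1),"tip",(T.T@(o-118*R0[:,0]-M)).round(1),"F",np.round(s["ft_force"],1),"ang",np.degrees(R.from_matrix(T.T@R0).as_rotvec()).round(1),"q",np.round(s["joints"],2))
    plan(gp_for(M+out*T[:,0],Rt),Rt,n,op)
E
python3 -c "
from h import *
tube(30,5,8)"
```

```text
t 14.8 now [13.8 -3.4  1.7] tip [-104.2   -4.4    1.6] F [ 5.5 -1.  -3.1] ang [-0.1 -0.   0.5] q [ 0.34  0.42  1.94 -1.13  0.38 -0.02]
[[[0.33, 0.06, 0.02], [1.6, -0.0, -0.1], 0], [[0.33, 0.06, 0.02], [1.6, -0.0, -0.1], 0], [[0.33, 0.06, 0.02], [1.6, -0.0, -0.1], 0], [[0.33, 0.06, 0.02], [1.6, -0.0, -0.1], 0], [[0.33, 0.06, 0.02], [1.6, -0.0, -0.1], 0]]
```

Emit:
apply_moves([
  [[0.33,0.06,0.02],[1.6,0,-0.1],0],
  [[0.33,0.06,0.02],[1.6,0,-0.1],0],
  [[0.33,0.06,0.02],[1.6,0,-0.1],0],
  [[0.33,0.06,0.02],[1.6,0,-0.1],0],
  [[0.33,0.06,0.02],[1.6,0,-0.1],0],
])

```text
t: 15.42
eef_pos: [629.0, 192.4, 207.8]
tcp_rot: [-1.423, -0.697, -0.208]
ft_force: [0.7, 0.2, -1.2]
opening: 0.166
```

```bash
python3 -c "
from h import *
tube(30,5,20)"
```

```text
t 15.43 now [29.4 -0.5  0.1] tip [-88.6  -0.6   0. ] F [ 0.7  0.2 -1.2] ang [ 8.5 -0.   0.1] q [ 0.26  0.4   1.97 -1.1   0.18 -0.12]
[[[0.01, 0.01, 0.08], [2.3, 0.0, -0.0], 0], [[0.01, 0.01, 0.08], [2.3, 0.0, -0.0], 0], [[0.01, 0.01, 0.08], [2.3, 0.0, -0.0], 0], [[0.01, 0.01, 0.08], [2.3, 0.0, -0.0], 0], [[0.01, 0.01, 0.08], [2.3, 0.0, -0.0], 0]]
```

```bash
cat >> h.py <<'E'
def tube(out,n,psi=0,op=0):
    "psi: tool turned about its z relative to the dipstick frame (tool x = -dipstick x at 0)"
    T=toolR(-12,40); Rt=T@R.from_euler("z",psi,degrees=True).as_matrix(); p0,R0,s=cur(); g=p0-18.8*R0[:,1]
    print("t",round(s["t"],2),"origin if aligned",(T.T@(g-M)+OFF).round(1),"F",np.round(s["ft_force"],1),"mom",np.round(s["moment"],2),"ang",np.degrees(R.from_matrix(T.T@R0).as_rotvec()).round(1),"q",np.round(s["joints"],2))
    plan(M+out*T[:,0]-T@OFF,Rt,n,op)
E
python3 -c "
from h import *
tube(30,5,8)"
```

```text
t 15.43 origin if aligned [29.4 -0.5  0.4] F [ 0.7  0.2 -1.2] mom [ 0.12  0.37 -0.05] ang [ 8.5 -0.   0.1] q [ 0.26  0.4   1.97 -1.1   0.18 -0.12]
[[[-0.04, 0.01, -0.07], [-1.7, 0.1, 1.6], 0], [[-0.04, 0.01, -0.06], [-1.7, 0.1, 1.6], 0], [[-0.04, 0.01, -0.06], [-1.7, 0.1, 1.6], 0], [[-0.04, 0.01, -0.06], [-1.7, 0.1, 1.6], 0], [[-0.04, 0.01, -0.06], [-1.7, 0.1, 1.6], 0]]
```

Rolling brings the wrist near its singularity (q5 at 0.18). Instead I'll pivot the gripper about the jaw axis while the tube holds the dipstick, so the tool stands steeper, and watch the forces.

Emit:
apply_moves([
  [[-0.04,0.01,-0.07],[-1.7,0.1,1.6],0],
  [[-0.04,0.01,-0.06],[-1.7,0.1,1.6],0],
  [[-0.04,0.01,-0.06],[-1.7,0.1,1.6],0],
  [[-0.04,0.01,-0.06],[-1.7,0.1,1.6],0],
  [[-0.04,0.01,-0.06],[-1.7,0.1,1.6],0],
])

```text
t: 16.05
eef_pos: [626.4, 188.7, 205.8]
tcp_rot: [-1.57, -0.553, -0.209]
ft_force: [0.8, 1.1, -3.1]
opening: 0.164
```

```bash
python3 -c "
from h import *
tube(30,5,16)"
```

```text
t 16.05 origin if aligned [29.4 -0.  -1. ] F [ 0.8  1.1 -3.1] mom [ 0.43 -0.03 -0.03] ang [0.1 0.  8.3] q [ 0.3   0.42  1.84 -0.61  0.46 -0.57]
[[[-0.04, -0.0, 0.02], [-0.0, 0.0, 1.5], 0], [[-0.04, -0.0, 0.02], [-0.0, 0.0, 1.5], 0], [[-0.04, -0.0, 0.02], [-0.0, 0.0, 1.5], 0], [[-0.04, -0.0, 0.02], [-0.0, 0.0, 1.5], 0], [[-0.04, -0.0, 0.02], [-0.0, 0.0, 1.5], 0]]
```

Emit:
apply_moves([
  [[-0.04,0,0.02],[0,0,1.5],0],
  [[-0.04,0,0.02],[0,0,1.5],0],
  [[-0.04,0,0.02],[0,0,1.5],0],
  [[-0.04,0,0.02],[0,0,1.5],0],
  [[-0.04,0,0.02],[0,0,1.5],0],
])

```text
t: 16.68
eef_pos: [624.9, 190.2, 204.3]
tcp_rot: [-1.564, -0.42, -0.21]
ft_force: [0.8, 0.1, -3.7]
opening: 0.164
```

```bash
python3 -c "
from h import *
tube(15,5,16)
T=toolR(-12,40);a=T[:,0]
for n in('side','top'):
    p=read_camera(n); print(n,'rod',offs(p,M+27*a,M+3*a,4),'tube',offs(p,M-12*a,M-40*a,7))
"
```

```text
t 16.68 origin if aligned [29.5  0.4  0. ] F [ 0.8  0.1 -3.7] mom [ 0.17 -0.1  -0.01] ang [ 0.4  0.1 15.9] q [ 0.27  0.43  1.77 -0.33  0.59 -0.85]
[[[-0.28, 0.07, -0.0], [-0.1, -0.0, 0.0], 0], [[-0.28, 0.07, -0.0], [-0.1, -0.0, 0.0], 0], [[-0.28, 0.07, -0.0], [-0.1, -0.0, 0.0], 0], [[-0.28, 0.07, -0.0], [-0.1, -0.0, 0.0], 0], [[-0.28, 0.07, -0.0], [-0.1, -0.0, 0.0], 0]]
side rod [-0.17, 0.07, 0.09, 0.25, -0.05, -0.17, -0.35, -0.39, 1.66] tube [-0.36, -0.38, -0.26, -0.24, -0.34, -0.36, -0.35, -0.23, -0.14]
top rod [-1.94, -2.42, -0.8, -3.44, -2.02, -3.31, -3.37, -3.29, 0.0] tube [-0.28, -0.21, -0.2, -0.19, -0.21, -0.17, -0.2, -0.21, -0.17]
```

The pivot slipped in the pads with under 4 N at the wrist, and q4 is now -0.33. Next I'll push on slowly down to the seat.

Emit:
apply_moves([
  [[-0.28,0.07,0],[-0.1,0,0],0],
  [[-0.3,0.08,0],[-0.1,0,0],0],
  [[-0.3,0.08,0],[-0.1,0,0],0],
  [[-0.3,0.08,0],[0,0,0],0],
  [[-0.3,0.08,0],[0,0,0],0],
])

```text
t: 17.4
eef_pos: [613.2, 192.8, 194.9]
tcp_rot: [-1.568, -0.424, -0.21]
ft_force: [2.2, 0.7, -1.9]
opening: 0.165
```

```bash
python3 -c "
from h import *
tube(6,5,16)"
```

```text
t 17.4 origin if aligned [14.2 -0.   0.3] F [ 2.2  0.7 -1.9] mom [ 0.24 -0.37 -0.06] ang [ 0.1  0.1 15.7] q [ 0.28  0.43  1.8  -0.37  0.56 -0.8 ]
[[[-0.16, 0.05, -0.01], [-0.0, -0.0, 0.1], 0], [[-0.16, 0.05, -0.01], [-0.0, -0.0, 0.1], 0], [[-0.16, 0.05, -0.01], [-0.0, -0.0, 0.1], 0], [[-0.16, 0.05, -0.01], [-0.0, -0.0, 0.1], 0], [[-0.16, 0.05, -0.01], [-0.0, -0.0, 0.1], 0]]
```

Emit:
apply_moves([
  [[-0.19,0.06,-0.01],[0,0,0],0],
  [[-0.19,0.06,-0.01],[0,0,0],0],
  [[-0.19,0.06,0],[0,0,0],0],
  [[-0.19,0.05,0],[0,0,0],0],
  [[-0.15,0.05,0],[0,0,0],0],
])

```text
t: 18.02
eef_pos: [605.7, 194.3, 188.2]
tcp_rot: [-1.568, -0.425, -0.21]
ft_force: [1.2, 0.5, -1.8]
opening: 0.167
```

```bash
python3 -c "
from h import *
tube(1,5,16)"
```

```text
t 18.02 origin if aligned [4.  0.2 0.1] F [ 1.2  0.5 -1.8] mom [ 0.28 -0.2  -0.05] ang [ 0.1  0.1 15.7] q [ 0.29  0.43  1.82 -0.39  0.54 -0.77]
[[[-0.06, 0.01, -0.0], [-0.0, -0.0, 0.1], 0], [[-0.06, 0.01, -0.0], [-0.0, -0.0, 0.1], 0], [[-0.06, 0.01, -0.0], [-0.0, -0.0, 0.1], 0], [[-0.06, 0.01, -0.0], [-0.0, -0.0, 0.1], 0], [[-0.06, 0.01, -0.0], [-0.0, -0.0, 0.1], 0]]
```

Emit:
apply_moves([
  [[-0.1,0.03,0],[0,0,0],0],
  [[-0.1,0.03,0],[0,0,0],0],
  [[-0.1,0.03,0],[0,0,0],0],
  [[-0.1,0.03,0],[0,0,0],0],
  [[-0.1,0.03,0],[0,0,0],0],
])

```text
t: 18.65
eef_pos: [602.2, 195.1, 185.1]
tcp_rot: [-1.567, -0.426, -0.21]
ft_force: [5.1, -1.7, 2.9]
opening: 0.166
```

```bash
python3 -c "
from h import *
tube(0,5,16); show('e')"
```

```text
t 18.65 origin if aligned [-0.7  0.2  0.2] F [ 5.1 -1.7  2.9] mom [-0.29 -1.06 -0.18] ang [ 0.2  0.1 15.6] q [ 0.29  0.43  1.83 -0.4   0.53 -0.76]
[[[0.01, -0.01, -0.01], [-0.0, -0.0, 0.1], 0], [[0.01, -0.01, -0.01], [-0.0, -0.0, 0.1], 0], [[0.01, -0.01, -0.01], [-0.0, -0.0, 0.1], 0], [[0.01, -0.01, -0.01], [-0.0, -0.0, 0.1], 0], [[0.01, -0.01, -0.01], [-0.0, -0.0, 0.1], 0]]
t 18.65 F [ 5.1 -1.7  2.9] joints [ 0.29  0.43  1.83 -0.4   0.53 -0.76]
est origin in tube axes (out,down,left) [  1.4 -11.5   0.3] tip [-112.2  -43.2    0.4] ang [ 0.2  0.1 15.6]
side dipstick 0.66 tube axes [0.3 1.8 2.7]
side guide_tube 0.55 tube axes [2.1 1.8 3.1]
top dipstick 0.15 tube axes [ 109.5  321.5 -190. ]
top guide_tube 0.59 tube axes [-1.   4.4  3.5]
```

Emit:
apply_moves([
  [[-0.1,0.03,0],[0,0,0],0],
  [[-0.12,0.03,0],[0,0,0],0],
  [[-0.12,0.03,0],[0,0,0],0],
  [[-0.1,0.03,0],[0,0,0],0],
  [[-0.1,0.03,0],[0,0,0],0],
])

```text
t: 19.68
eef_pos: [602.1, 195.2, 185.4]
tcp_rot: [-1.565, -0.436, -0.21]
ft_force: [5.9, -2.8, 2.8]
opening: 0.163
```

```bash
python3 -c "
from h import *
tube(0,5,16)"
```

```text
t 19.68 origin if aligned [-0.8 -0.2  0.2] F [ 5.9 -2.8  2.8] mom [-0.42 -1.14 -0.13] ang [ 0.3  0.1 15. ] q [ 0.29  0.43  1.84 -0.41  0.52 -0.74]
[[[0.01, -0.0, -0.01], [-0.1, -0.0, 0.2], 0], [[0.01, -0.0, -0.01], [-0.1, -0.0, 0.2], 0], [[0.01, -0.0, -0.01], [-0.1, -0.0, 0.2], 0], [[0.01, -0.0, -0.01], [-0.1, -0.0, 0.2], 0], [[0.01, -0.0, -0.01], [-0.1, -0.0, 0.2], 0]]
```

View pics/e.png

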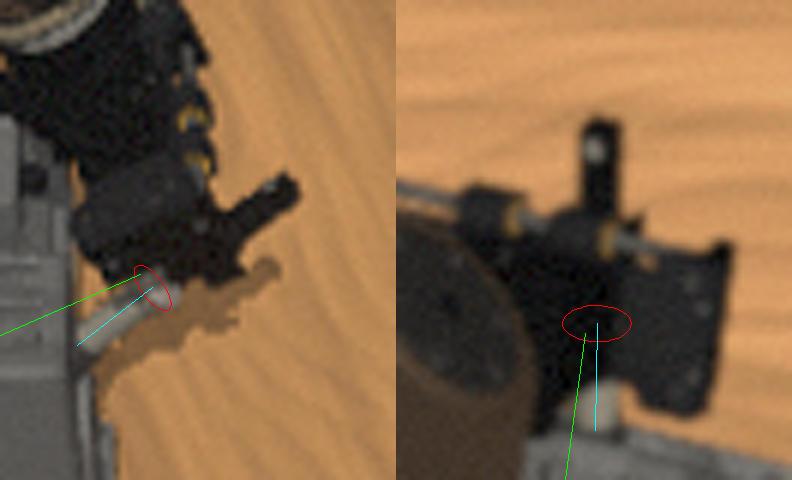

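The collar is on the mouth. Two pushes stopped at the same place (-0.7 and -0.8 mm) at about 7 N, and the side view shows the collar against the flare near (160,290). Next I'll draw it out along the axis.

```bash
python3 -c "
from h import *
tube(70,5,15)"
```

```text
t 19.68 origin if aligned [-0.8 -0.2  0.2] F [ 5.9 -2.8  2.8] mom [-0.42 -1.14 -0.13] ang [ 0.3  0.1 15. ] q [ 0.29  0.43  1.84 -0.41  0.52 -0.74]
[[[1.37, -0.36, -0.0], [-0.1, -0.0, -0.0], 0], [[1.37, -0.36, -0.0], [-0.1, -0.0, -0.0], 0], [[1.37, -0.36, -0.01], [-0.1, -0.0, -0.0], 0], [[1.37, -0.36, -0.01], [-0.1, -0.0, -0.0], 0], [[1.37, -0.36, -0.01], [-0.1, -0.0, -0.0], 0]]
```

Emit:
apply_moves([
  [[0.4,-0.1,0],[0,0,0],0],
  [[0.8,-0.21,0],[0,0,0],0],
  [[1.2,-0.32,0],[0,0,0],0],
  [[1.2,-0.32,0],[-0.1,0,0],0],
  [[1.2,-0.32,0],[-0.1,0,0],0],
])

```text
t: 20.3
eef_pos: [640.0, 186.6, 217.4]
tcp_rot: [-1.571, -0.43, -0.21]
ft_force: [0.2, -0.4, -2.2]
opening: 0.165
```

```bash
python3 -c "
from h import *
tube(165,10,15)"
```

```text
t 20.3 origin if aligned [49.6  0.3 -0.2] F [ 0.2 -0.4 -2.2] mom [ 0.15  0.15 -0.02] ang [-0.   0.  15.3] q [ 0.26  0.44  1.72 -0.33  0.62 -0.86]
[[[1.11, -0.31, 0.0], [0.0, -0.0, -0.0], 0], [[1.11, -0.31, 0.0], [0.0, -0.0, -0.0], 0], [[1.11, -0.31, 0.0], [0.0, -0.0, -0.0], 0], [[1.11, -0.31, 0.0], [0.0, -0.0, -0.0], 0], [[1.11, -0.31, 0.0], [0.0, -0.0, -0.0], 0]]
[[[1.11, -0.31, 0.0], [0.0, -0.0, -0.0], 0], [[1.11, -0.3, 0.0], [0.0, -0.0, -0.0], 0], [[1.11, -0.3, 0.0], [0.0, -0.0, -0.0], 0], [[1.11, -0.3, 0.0], [0.0, -0.0, -0.0], 0], [[1.11, -0.3, 0.0], [0.0, -0.0, -0.0], 0]]
```

Emit:
apply_moves([
  [[1.2,-0.33,0],[0,0,0],0],
  [[1.2,-0.33,0],[0,0,0],0],
  [[1.2,-0.33,0],[0,0,0],0],
  [[1.2,-0.33,0],[0,0,0],0],
  [[1.2,-0.33,0],[0,0,0],0],
])

```text
t: 20.92
eef_pos: [690.0, 175.8, 260.4]
tcp_rot: [-1.571, -0.431, -0.21]
ft_force: [-0.1, 0.2, -2.0]
opening: 0.163
```

Emit:
apply_moves([
  [[1.2,-0.33,0],[0,0,0],0],
  [[1.2,-0.33,0],[0,0,0],0],
  [[1.2,-0.33,0],[0,0,0],0],
  [[0.8,-0.22,0],[0,0,0],0],
  [[0,0,0],[0,0,0],0],
])

```text
t: 21.55
eef_pos: [727.2, 167.7, 292.3]
tcp_rot: [-1.571, -0.431, -0.21]
ft_force: [0.2, 0.1, -1.9]
opening: 0.165
```

```bash
python3 - <<'E'
from h import *
tube(165,5,15)
p0,R0,s=cur(); g=p0-18.8*R0[:,1]; T=toolR(-12,40);a=T[:,0]
psi=np.degrees(R.from_matrix(T.T@R0).as_rotvec())[2]
for n in("side","top"):
    p=read_camera(n); cv2.imwrite(f"pics/f_{n}.png",p["img"][:,:,::-1])
    for t in("dipstick_tip","dipstick"):
        for d in nets.mark_of(p,t)[:1]: print(n,t,round(d["confidence"],2),"tube axes",(T.T@(cam2w(p,d["point"])-M)).round(1))
    # slope of the rod vs tilt: offsets for several dipstick-in-tool angles
    for k in(psi-4,psi,psi+4):
        D=R0@R.from_euler("z",-k,degrees=True).as_matrix(); o=g+D@OFF; print(n,"k",k.round(1),offs(p,o-60*D[:,0],o-108*D[:,0],5,7))
E
```

```text
t 21.55 origin if aligned [166.1   0.3  -0.5] F [ 0.2  0.1 -1.9] mom [ 0.14  0.19 -0.02] ang [-0.   0.  15.3] q [ 0.2   0.48  1.44 -0.22  0.84 -1.04]
[[[-0.02, -0.0, 0.01], [0.0, -0.0, -0.1], 0], [[-0.02, -0.0, 0.01], [0.0, -0.0, -0.1], 0], [[-0.02, -0.0, 0.01], [0.0, -0.0, -0.1], 0], [[-0.02, -0.0, 0.01], [0.0, -0.0, -0.1], 0], [[-0.02, -0.0, 0.01], [0.0, -0.0, -0.1], 0]]
side dipstick_tip 0.69 tube axes [54.7 -0.9  0.1]
side dipstick 0.52 tube axes [166.4   0.9   1.1]
side k 11.3 [-1.94, -2.0, -2.03, -2.21, -2.3, -2.46, -2.57]
side k 15.3 [0.07, 0.09, 0.11, 0.18, 0.17, 0.21, 0.24]
side k 19.3 [1.98, 2.2, 2.27, 2.55, 2.67, 2.86, 3.03]
top dipstick_tip 0.8 tube axes [46.3  3.6  2.8]
top dipstick 0.77 tube axes [166.6  -2.1   3.2]
top k 11.3 [-1.22, -1.31, -1.38, -1.28, -1.42, -1.5, -1.58]
top k 15.3 [-0.06, -0.09, -0.02, 0.09, 0.21, 0.03, 0.11]
top k 19.3 [1.1, 1.2, 1.27, 1.39, 1.62, 1.73, 1.7]
```

It's fully out, with the tip about 48 mm clear of the mouth and the dipstick turned 15.3° in the gripper. Next I'll carry it to the reading pose over the tray.

```bash
cat >> h.py <<'E'
def final(n):
    D=toolR(-42); Rt=D@R.from_euler("z",15.2,degrees=True).as_matrix(); tip=np.array([515,-216,150.]); o=tip+118*D[:,0]
    print(np.round(readout.state()["joints"],2)); plan(gp_for(o,D),Rt,n,0)
E
python3 -c "
from h import *
final(20)"
```

```text
[ 0.2   0.48  1.44 -0.22  0.84 -1.04]
[[[-0.3, 0.77, -2.51], [-0.1, 1.5, 1.9], 0], [[-0.21, 0.79, -2.51], [-0.1, 1.5, 1.9], 0], [[-0.12, 0.8, -2.51], [-0.1, 1.5, 1.9], 0], [[-0.02, 0.8, -2.51], [-0.1, 1.5, 1.9], 0], [[0.07, 0.8, -2.5], [-0.1, 1.5, 1.9], 0]]
[[[0.16, 0.8, -2.5], [-0.1, 1.5, 1.9], 0], [[0.26, 0.8, -2.49], [-0.1, 1.5, 1.9], 0], [[0.35, 0.79, -2.48], [-0.1, 1.5, 1.9], 0], [[0.44, 0.78, -2.46], [-0.1, 1.5, 1.9], 0], [[0.54, 0.77, -2.45], [-0.1, 1.5, 1.9], 0]]
[[[0.63, 0.75, -2.43], [-0.1, 1.5, 1.9], 0], [[0.72, 0.73, -2.41], [-0.1, 1.5, 1.9], 0], [[0.8, 0.71, -2.38], [-0.1, 1.5, 1.9], 0], [[0.89, 0.68, -2.36], [-0.1, 1.5, 1.9], 0], [[0.98, 0.65, -2.33], [-0.1, 1.5, 1.9], 0]]
[[[1.06, 0.62, -2.3], [-0.1, 1.5, 1.9], 0], [[1.14, 0.59, -2.27], [-0.1, 1.5, 1.9], 0], [[1.22, 0.55, -2.23], [-0.1, 1.5, 1.9], 0], [[1.3, 0.51, -2.2], [-0.1, 1.5, 1.9], 0], [[1.37, 0.47, -2.16], [-0.1, 1.5, 1.9], 0]]
```

Emit:
apply_moves([
  [[0,0.3,-1.5],[-0.1,1.5,1.9],0],
  [[-0.1,0.6,-2.5],[-0.1,1.5,1.9],0],
  [[-0.1,0.8,-2.5],[-0.1,1.5,1.9],0],
  [[0,0.8,-2.5],[-0.1,1.5,1.9],0],
  [[0.07,0.8,-2.5],[-0.1,1.5,1.9],0],
])

```text
t: 22.48
eef_pos: [704.6, 50.5, 257.2]
tcp_rot: [-1.53, -0.251, -0.352]
ft_force: [1.2, 0.3, -0.4]
opening: 0.167
```

Emit:
apply_moves([
  [[0.16,0.8,-2.5],[-0.1,1.5,1.9],0],
  [[0.26,0.8,-2.49],[-0.1,1.5,1.9],0],
  [[0.35,0.79,-2.48],[-0.1,1.5,1.9],0],
  [[0.44,0.78,-2.46],[-0.1,1.5,1.9],0],
  [[0.54,0.77,-2.45],[-0.1,1.5,1.9],0],
])

```text
t: 23.1
eef_pos: [677.5, -79.7, 214.3]
tcp_rot: [-1.515, -0.067, -0.487]
ft_force: [0.2, -0.1, -1.6]
opening: 0.167
```

```bash
python3 -c "
from h import *
final(10)"
```

```text
[-0.23  0.54  1.47  0.04  1.05 -1.33]
[[[0.67, 0.77, -2.4], [-0.2, 1.5, 1.9], 0], [[0.75, 0.75, -2.38], [-0.2, 1.5, 1.9], 0], [[0.84, 0.73, -2.36], [-0.2, 1.5, 1.9], 0], [[0.92, 0.71, -2.33], [-0.2, 1.5, 1.9], 0], [[1.0, 0.68, -2.3], [-0.2, 1.5, 1.9], 0]]
[[[1.08, 0.65, -2.27], [-0.2, 1.5, 1.9], 0], [[1.16, 0.62, -2.24], [-0.2, 1.5, 1.9], 0], [[1.23, 0.59, -2.2], [-0.2, 1.5, 1.9], 0], [[1.31, 0.55, -2.17], [-0.2, 1.5, 1.9], 0], [[1.38, 0.51, -2.13], [-0.2, 1.5, 1.9], 0]]
```

Emit:
apply_moves([
  [[0.67,0.77,-2.4],[-0.2,1.5,1.9],0],
  [[0.75,0.75,-2.38],[-0.2,1.5,1.9],0],
  [[0.84,0.73,-2.36],[-0.2,1.5,1.9],0],
  [[0.92,0.71,-2.33],[-0.2,1.5,1.9],0],
  [[1,0.68,-2.3],[-0.2,1.5,1.9],0],
])

```text
t: 23.72
eef_pos: [651.3, -208.4, 170.5]
tcp_rot: [-1.531, 0.115, -0.62]
ft_force: [0.5, 1.1, -0.9]
opening: 0.168
```

Emit:
apply_moves([
  [[1.08,0.65,-2.27],[-0.2,1.5,1.9],0],
  [[1.16,0.62,-2.24],[-0.2,1.5,1.9],0],
  [[1.23,0.59,-2.2],[-0.2,1.5,1.9],0],
  [[1.1,0.45,-1.8],[-0.2,1.5,1.9],0],
  [[0.6,0.2,-0.8],[-0.2,1.5,1.9],0],
])

```text
t: 24.35
eef_pos: [627.0, -317.8, 132.5]
tcp_rot: [-1.571, 0.294, -0.761]
ft_force: [0.2, -0.2, -1.2]
opening: 0.165
```

```bash
python3 -c "
from h import *
final(5)"
```

```text
[-0.58  0.8   1.2   0.05  1.43 -1.41]
[[[0.12, 0.02, 0.02], [-0.1, -0.3, -0.3], 0], [[0.12, 0.02, 0.02], [-0.1, -0.3, -0.3], 0], [[0.12, 0.02, 0.02], [-0.1, -0.3, -0.3], 0], [[0.12, 0.02, 0.02], [-0.1, -0.3, -0.3], 0], [[0.12, 0.02, 0.02], [-0.1, -0.3, -0.3], 0]]
```

Emit:
apply_moves([
  [[0.2,0.02,0.02],[-0.1,-0.4,-0.5],0],
  [[0.2,0.02,0.02],[-0.1,-0.4,-0.5],0],
  [[0.1,0.02,0.02],[0,-0.4,-0.4],0],
  [[0,0,0],[0,0,0],0],
  [[0,0,0],[0,0,0],0],
])

```text
t: 24.98
eef_pos: [630.7, -321.0, 130.8]
tcp_rot: [-1.566, 0.268, -0.738]
ft_force: [-1.2, 0.7, -1.3]
opening: 0.166
```

```bash
python3 - <<'E'
from h import *
p0,R0,s=cur(); g=p0-18.8*R0[:,1]; D=R0@R.from_euler("z",-15.3,degrees=True).as_matrix(); o=g+D@OFF; tip=o-118*D[:,0]
print("est tip",tip.round(1),"scale up angle",np.degrees(np.arccos(-D[2,1])).round(1),s["opening"],np.round(s["qvel"],3),s["t"])
out=[]
for n in("side","top"):
    p=read_camera(n)
    for t in("dipstick_tip","dipstick","dipstick_grip","rest","oil_bottle","ring_spanner","filler_plug"):
        for d in nets.mark_of(p,t)[:1]: print(n,t,round(d["confidence"],2),cam2w(p,d["point"]).round(1))
    c=proj(p,[tip])[0].astype(int); S=5; x0,y0=c[0]-38,c[1]-50
    im=np.ascontiguousarray(cv2.resize(p["img"][y0:y0+100,x0:x0+78,::-1],None,fx=S,fy=S,interpolation=cv2.INTER_CUBIC))
    cv2.polylines(im,[((proj(p,[o,tip])-[x0,y0]+.5)*S).round().astype(int)],True,(0,255,0),1); out.append(im)
cv2.imwrite("pics/g.png",np.hstack(out))
E
```

```text
est tip [ 514.5 -215.3  151. ] scale up angle 0.3 0.16562155546540316 [ 0.001 -0.005  0.004  0.001 -0.003 -0.003] 24.975
side dipstick_tip 0.68 [ 516.9 -211.   154.3]
side dipstick 0.73 [ 600.4 -292.1  151.1]
side dipstick_grip 0.78 [ 633.2 -326.4  146.3]
side rest 0.91 [ 516.3 -210.7   -1. ]
side oil_bottle 0.62 [ 489.1 -539.     1.9]
side filler_plug 0.65 [ 727.6 -353.9   -0. ]
top rest 0.3 [445.8 226.8  -1.6]
top oil_bottle 0.6 [ 493.1 -542.7    2. ]
top ring_spanner 0.61 [807.4 -44.   -1.1]
```

View pics/g.png

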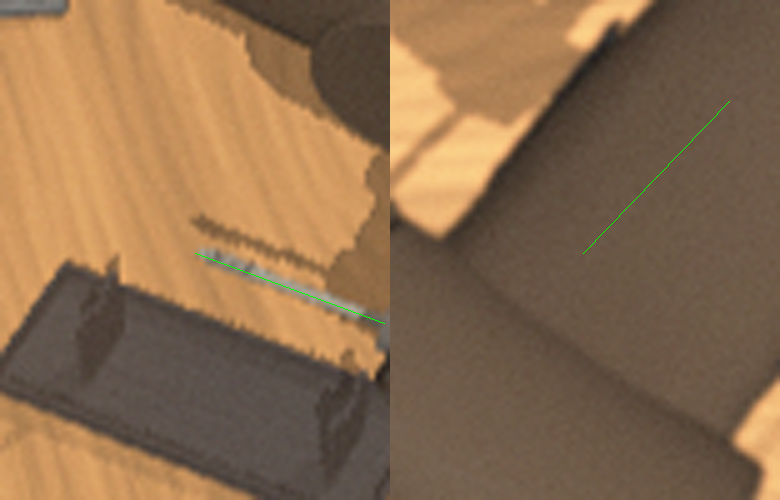

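The side crop shows the held rod on the model line, with the tip at (200,253) hanging over the tray. In the top view the arm hides it. All the checks agree, so I'm handing in.

```bash
python3 -c "
from h import *
print(env.job_done(),readout.state()['t'])"
```

```text
the job is handed in; nothing more can be done
the job is handed in; nothing more can be done
```

I checked the oil as asked and handed the job in at about 25 s of the 51 s allowed. The hand-in gives no verdict, so success rests on my own checks below.

**What I did**
- I took the dipstick by its grip, slid it down the tube until the collar stopped on the mouth, drew it right out and held it over the drip tray.
- **Joint limit:** about 14 mm short of the seat, joint 4 reached the end of its range (reading -1.134 against a rounded limit of -1.13). I backed off, then turned the gripper about 15° around the jaw axis while the tube held the dipstick. After that the way in was free.

**Last checks**
- **Seating:** two separate pushes stopped within 1 mm of the computed seat at about 7 N. The side picture showed the collar on the mouth.
- **Withdrawal:** the tip was about 48 mm outside the mouth by the arm's pose. The networks put it at 46 and 55 mm.
- **Final hold:**
  - The tip is at about (515, -215, 151) mm, over the middle of the tray.
  - The scale side is within about 0.3° of vertical by the arm's pose, and the arm is still.
  - The side-camera network put the tip within about 6 mm of this; the arm hid it in the top view.
- **Other things on the bench:** the bottle, spanner and plug were found where they started, within the networks' accuracy (the spanner only in the top view, the plug only in the side view).

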